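# Post the eye loupe into the drop box with its lid-lift lever

## Task

Put the eye loupe away in the grey drop box: set it down in the box's sloping chute and let go, so that it comes to rest against the shut lid. Then press the side lever down and hold the lid raised until the loupe has slid into the box, and let the lever up slowly, taking a second or more, so that the lid comes down to fully shut without banging. Move the lid only by its lever, and leave the other things standing where they are.

Things in the scene. Friction and masses are not known exactly. Their poses are not given: they have to be found in the camera images.
- drop_box: Grey metal box fixed to the table, 154 (x) x 120 (y) x 95 mm high. Origin: centre of its underside, on the table. x points from the chute end to the rear hinge, z up, y left; it is turned by a yaw. Inside 146 x 112 mm, floor 8 mm above the table; the front wall (x = -75 mm) is 50 mm high, the opening above it is shut by the lid's hanging front plate.
- chute_mid (a point): Middle of the bright chute's sliding surface, 87 mm above the table. It slopes 30 degrees, falling along the box's +x to the front wall (60 mm on, 52 mm high), rising to its upper end (60 mm back, 121 mm high). 102 mm wide inside, side rims 16 mm. Slippery: the loupe slides down by itself, stops against the shut lid's front plate, or runs on into the box if the lid is raised.
- lever_pad (a point): Centre of the top of the lever's pad: flat 46 x 46 mm plate with a black rubber top, on the -y side of the box, 81 mm above the table at rest. Pressed down from above; it moves with the lever on an arc of 122 mm radius about a pivot toward the box's +x, level with the pad. The chute's side is 81 mm from the pad's centre.
- lever (a joint): Angle of the lid-lift lever, rad: 0 = up at rest, 0.32 = fully down at its stop (pad 38 mm lower). A spring returns it; pressing takes about 4 to 5 N all the way. The lid is linked to it: lid angle = 2.34 x lever angle.
- lid (a joint): Angle of the lid, rad: 0 = shut, 0.75 = fully raised. Grey frame with a clear window, hinged on the box's rear (+x) rim; a 44 mm deep plate hanging from its front edge shuts the opening above the front wall. It shuts when the lever is let up; above about 0.5 rad the loupe passes under the plate.
- loupe_c (a point): Centre (19 mm above its underside) of the eye loupe to be put away: black tapered round body, 38 mm in diameter at the base, narrower above, with a white rim on top, 38 mm high, 50 g, standing upright on the table at the start.
- dropper_bottle: Bystander: brown dropper bottle with black cap, 32 mm in diameter, 102 mm high, standing loose. Origin at the centre of its underside. It may stand on either the near or the far side of the loupe.
- slide_viewer: Bystander: small black-and-white viewer, 30 x 34 x 66 mm, standing loose. Origin at the centre of its underside.
Things that resemble listed ones, but are neither listed nor needed, are in the scene too. Of the things that look like the part that bears loupe_c, take the one that is nearest to the robot's base at the start.

How it is judged:
By the outcome, as a careful person would: the job done as asked, in the order asked, and still so for the second after the job is handed in, with the robot touching nothing.
It also fails if it takes over 53 s, if anything falls off the work surface, if the arm or the gripper's body presses on something with over 40 N, if the wrist force passes 120 N, or if a joint passes its speed limit or range.

## Robot

A 6-joint arm with a two-finger parallel gripper is mounted at the origin on a cart in front of the work surface, level with it; the furniture and walls round the work are solid. World frame = base frame: x ahead of the robot, y to its left, z up, the work surface at z = 0. Lengths are in m, angles in rad, forces in N, time in s.
With the tool pointing down it reaches from about 0.425 to 0.95 m from the base axis. Payload 3.5 kg.
Tool frame: the origin (TCP) lies on the centre line of the jaws, within the pads' length; the fingertips stand 11 mm ahead of it and the grasp point (between the pads) lies 8 mm behind it; y points along the fingers, x is the direction in which the jaws open and shut, and the axes are right-handed (so a half turn about y gives the same grasp; the last joint's range is limited). The gripper opens to 85 mm and grips with 20 to 120 N. Pads are 22 mm wide; open, the fingers measure 114 mm over their backs; the gripper's body (76 mm by 85 mm) begins 54 mm behind the grasp point. The pads swing forward as they close: fully open they stand 13 mm farther back than shut.
Start: joints at [1, 0.286, 1.577, -0, 1.279, -0.15], TCP at [0.276, 0.616, 0.242] pointing down, gripper open.
Joint ranges: [-2.77, 2.77], [-0.9, 2.22], [0.21, 2.48], [-1.53, 4.67], [0.24, 2.81], [-2.84, 2.84]. Speed limits (rad/s): [2.79, 2.79, 3.14, 3.14, 3.14, 3.14].

## Interface

Orientations are given as a unit quaternion [x, y, z, w].
In Python, from plant import get_state, read_camera, sign_off gives the robot as it stands.
- The arm moves only by the shell command python3 -m inch 'ROWS' [FORCE]. ROWS is JSON, a list of rows, each an object of numbers: "ax", "ay", "az": the turn, a rotation vector about the tool's x, y, z in rad; "x", "y", "z": the shift along the tool's x, y, z in mm; "hand": the closure, from -1 (fully open) to 1 (shut). In form: [{"ax": .., "ay": .., "az": .., "x": .., "y": .., "z": .., "hand": ..}, ...]. A call has 1 to 5 rows; each row shifts and turns the commanded pose from where the row before left it, along the tool's axes as they then stand; what a row does not reach is not made up. A row lasts 1/12 s, in which the tool goes at most 41.7 mm and 7.16 degrees, less where a joint would pass 70% of its speed; a pose out of reach is approached as far as the arm can. A call with a gripper value outside its range is refused whole. The fingers move at their own pace and stop on an object; FORCE is the grip in N (left out, the last holds). Time passes only in rows, so rows that do not move let the fingers close. It gives the time, the measured TCP pose, the force and the opening at its end, in the units of the state.
- get_state(): the state, without advancing time (a new reading comes with each control period).
- read_camera(name): name is "scene" or "top" or "wrist"; returns a dict with "img" (400x640x3 uint8, red, green, blue), "fov_y" (degrees; the focal length in pixels is half the picture's height over the tangent of half this angle, whatever the lens; pixels are square), "cx", "cy" (the principal point, pixels), "T" (4x4, takes a point from camera to world coordinates); the wrist camera has in their place "T_tool_cam" (4x4, takes a point from camera to tool coordinates, whose origin is the TCP and whose axes are the tool frame's). Camera axes: x right, y down, z forward; pixel columns grow to the right and rows downward; lengths in m; the calibration is good to about 2 mm. A picture is of the moment at which its call begins: read the wrist's pose just before it. There is no depth.
- sign_off(): hands the job in, once; it reports no verdict.
The state is a dict: "time": time; "qpos": joint angles; "dq": joint speeds; "joint_efforts": joint torques, N m; "eef_pos": TCP position; "tcp_rot": TCP orientation; "contact_force": force on the tool from outside, world axes, zero at the start; "wrist_torque": the same for the moment, N m; "opening": opening from 0.0 (shut) to 1.0 (fully open).
Only numpy, scipy, OpenCV 4.12 (cv2) and the standard library are available. Lean on these libraries where they do the work, as an engineer would, in place of code of your own. Each camera call takes 0.05 s, during which the arm holds its last target. There are 200 camera calls.

## Working session

There is one attempt and no reset: what is moved stays moved. The work goes in short steps, Python scripts to look and compute and a shell command to move; the robot and the scene stay as the last step left them, time stands still between calls to the robot, and variables do not carry over. Pictures are saved under pics/ and viewed, about 8 in all and at most 12, crops included, and the job is handed in when it is done.

```bash
mkdir -p pics; cat > h.py <<'E'
import numpy as np, cv2
from plant import get_state, read_camera, sign_off
from scipy.spatial.transform import Rotation as R
def f(c): return 200/np.tan(np.radians(c["fov_y"])/2)
def tool(s):
    T=np.eye(4); T[:3,:3]=R.from_quat(s["tcp_rot"]).as_matrix(); T[:3,3]=s["eef_pos"]; return T
def ray(c,u,v):
    T=np.array(c["T"]); d=T[:3,:3]@np.array([(u-c["cx"])/f(c),(v-c["cy"])/f(c),1]); return T[:3,3],d/np.linalg.norm(d)
def plane(c,u,v,z):
    o,d=ray(c,u,v); return o+d*(z-o[2])/d[2]
def tri(c1,p1,c2,p2):
    A=np.zeros((3,3));b=np.zeros(3);rs=[]
    for c,p in((c1,p1),(c2,p2)):
        o,d=ray(c,*p);M=np.eye(3)-np.outer(d,d);A+=M;b+=M@o;rs.append((o,M))
    X=np.linalg.solve(A,b); return X,[np.linalg.norm(M@(X-o)) for o,M in rs]
def proj(c,X):
    p=np.linalg.inv(np.array(c["T"]))@np.append(X,1); return p[0]/p[2]*f(c)+c["cx"],p[1]/p[2]*f(c)+c["cy"]
def cam(n):
    s=get_state(); c=read_camera(n)
    if n=="wrist": c["T"]=tool(s)@np.array(c["T_tool_cam"])
    return c
def save(n,i,k=1,box=None):
    if box: i=i[box[1]:box[3],box[0]:box[2]]
    cv2.imwrite("pics/"+n+".png",cv2.resize(i[:,:,::-1],None,fx=k,fy=k,interpolation=cv2.INTER_CUBIC))
E
python3 - <<'E'
from h import *
import pickle
s=get_state();print(s)
C={n:cam(n) for n in("scene","top")}
pickle.dump(C,open("c0.pkl","wb"))
for n in C: save(n+"0",C[n]["img"],1.25); print(n,np.round(C[n]["T"],3).tolist(),f(C[n]))
E
```

```text
{'time': 0.0, 'qpos': array([ 1.00001948e+00,  2.87192911e-01,  1.57814975e+00,  9.79847758e-06,
        1.27858891e+00, -1.49998715e-01]), 'dq': array([ 1.83184013e-03,  1.32849317e-03,  9.26271905e-05, -9.05600796e-04,
       -3.51035248e-04,  3.03641734e-04]), 'joint_efforts': array([-8.84798283e-06, -4.05963814e+01, -2.92636800e+01, -1.29657524e-04,
        5.79869054e-03, -1.68544295e-05]), 'eef_pos': array([0.27535082, 0.61560898, 0.24094373]), 'tcp_rot': array([ 0.59373315,  0.38379883, -0.38530829, -0.59305726]), 'contact_force': array([-0.2971107 , -0.52424625, -0.16320653]), 'wrist_torque': array([-0.02486073, -0.0287107 ,  0.04008719]), 'opening': 0.9996789185502293}
scene [[-0.748, -0.505, 0.431, 0.174], [-0.664, 0.564, -0.491, 0.36], [0.005, -0.653, -0.757, 0.827], [0.0, 0.0, 0.0, 1.0]] 405.6104433180963
top [[0.029, -0.985, 0.168, 0.408], [-1.0, -0.027, 0.015, -0.108], [-0.011, -0.168, -0.986, 1.19], [0.0, 0.0, 0.0, 1.0]] 442.4671243215262
```

View pics/scene0.png

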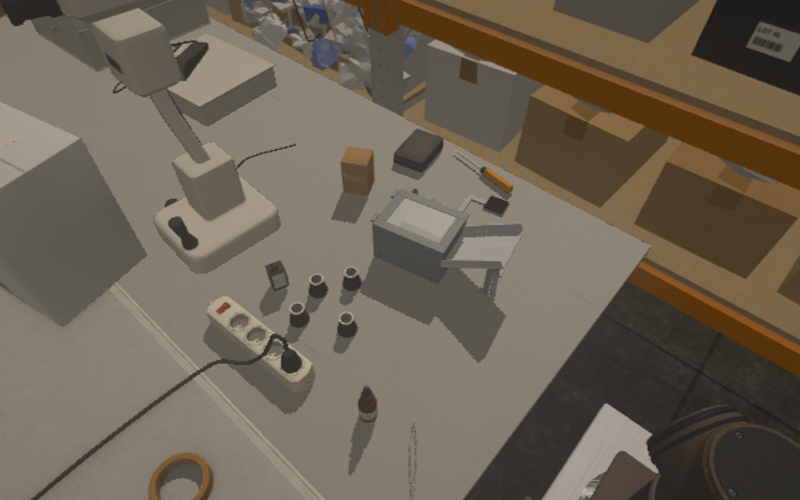

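View pics/top0.png

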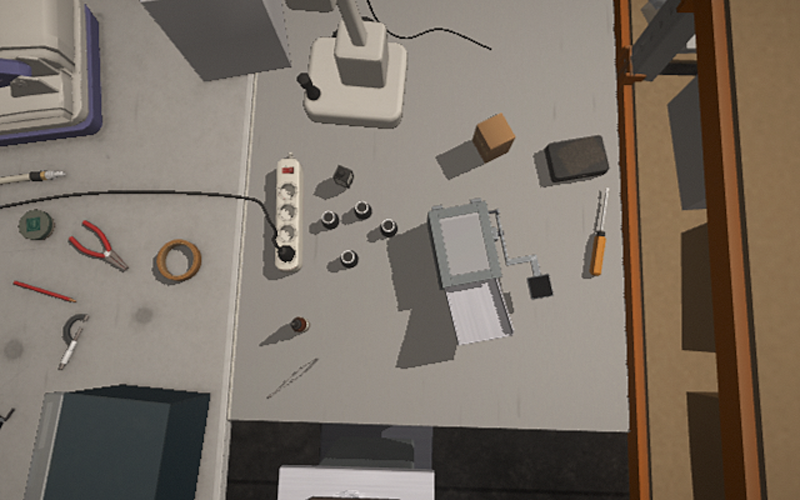

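Scene: four loupe-like parts at (800-wide) top pixels A(330,219), B(362,210), C(388,227), D(349,258). In the scene view they are at (298,314), (317,285), (351,278) and (346,324). The box is at top (468,245), the chute at (480,312), the pad at (540,287), the bottle at (300,325) and the viewer at (343,176).

```bash
python3 - <<'E'
from h import *
import pickle
C=pickle.load(open("c0.pkl","rb")); t,s=C["top"],C["scene"]
for n,p in dict(A=(330,219),B=(362,210),C=(388,227),D=(349,258),bottle=(300,325),viewer=(343,176)).items():
    X=plane(t,p[0]/1.25,p[1]/1.25,.03); print(n,X.round(3),round(np.hypot(X[0],X[1]),3))
def blob(c,p,r,thr):
    g=c["img"].max(2); u,v=int(p[0]/1.25),int(p[1]/1.25); w=g[v-r:v+r,u-r:u+r]
    n,l,st,ce=cv2.connectedComponentsWithStats((w<thr).astype(np.uint8)); k=1+np.argmax(st[1:,4]); return ce[k]+[u-r,v-r],st[k,4]
a,b=blob(t,(540,287),16,60),blob(s,(497,205),14,60);print(a,b);print("pad",tri(t,a[0],s,b[0]))
L=cv2.resize(t["img"][150:285,225:460],None,fx=3.4,fy=3.4,interpolation=cv2.INTER_CUBIC)
S=cv2.resize(s["img"][145:280,220:440],None,fx=3.6,fy=3.6,interpolation=cv2.INTER_CUBIC)
save("topcrop",L);save("scenecrop",S)
E
```

```text
A [0.663 0.076 0.03 ] 0.667
B [0.685 0.008 0.03 ] 0.685
C [ 0.649 -0.05   0.03 ] 0.651
D [0.58  0.031 0.03 ] 0.58
bottle [0.436 0.126 0.03 ] 0.454
viewer [0.76  0.052 0.03 ] 0.762
(array([431.72962963, 229.06296296]), np.int32(270)) (array([396.52147239, 163.66871166]), np.int32(163))
pad (array([ 0.52642556, -0.35985756,  0.0811187 ]), [np.float64(0.0014883814768476694), np.float64(0.0014883814768476458)])
```

View pics/topcrop.png

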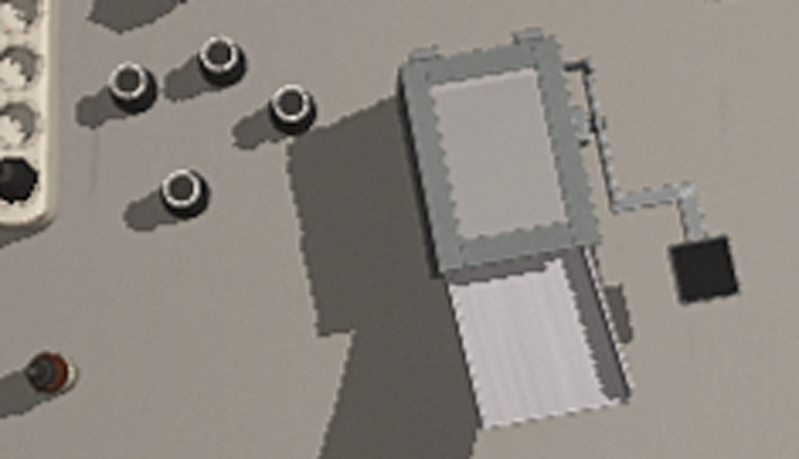

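View pics/scenecrop.png

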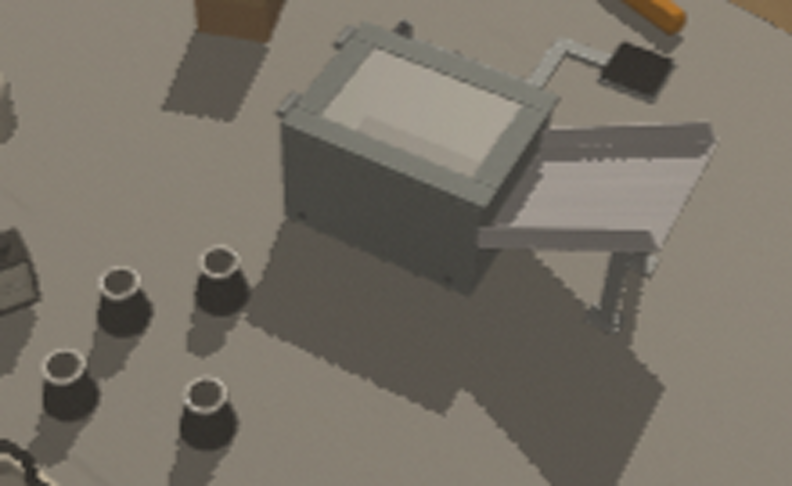

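The crops show four identical upright loupes. D, at top crop (184,190) and scene crop (206,394), is nearest the base at 0.58 m (the next is 0.651 m), so D is the target. I'll triangulate its rim, the lid corners and the chute corners.

```bash
python3 - <<'E'
from h import *
import pickle
C=pickle.load(open("c0.pkl","rb")); t,s=C["top"],C["scene"]
tp=lambda p:(225+(p[0]+.5)/3.4-.5,150+(p[1]+.5)/3.4-.5)
sp=lambda p:(220+(p[0]+.5)/3.6-.5,145+(p[1]+.5)/3.6-.5)
P=dict(rim=((184,189),(206,394)),base=None,FL=((441,274),(486,206)),FR=((597,245),(556,98)),RR=((553,38),(362,25)),RL=((402,68),(282,120)),chR=((630,401),(714,125)),chL=((483,427),(655,247)),pad=((704,269),(638,70)))
X={}
for n,v in P.items():
    if v:
        X[n],e=tri(t,tp(v[0]),s,sp(v[1])); print(n,X[n].round(4),round(e[0]*1e3,1))
# loupe rim bright mask refine
for c,(u,v) in((t,tp((184,189))),(s,sp((206,394)))):
    u,v=round(u),round(v); w=c["img"][v-9:v+14,u-10:u+11].max(2)
    d=(w<75).astype(np.uint8); m=cv2.moments(cv2.convexHull(cv2.findNonZero(d))) ; print(u,v,m["m10"]/m["m00"]+u-10,m["m01"]/m["m00"]+v-9)
lid=[X[k] for k in("FL","FR","RR","RL")]; 
ax=(X["FL"]+X["FR"]-X["RL"]-X["RR"]); ay=X["FL"]+X["RL"]-X["FR"]-X["RR"]
print("yaws",np.degrees(np.arctan2(-ax[1],-ax[0])),np.degrees(np.arctan2(-ay[0],ay[1])) ,np.linalg.norm(ax)/2,np.linalg.norm(ay)/2)
print(np.mean(lid,0), get_state()["eef_pos"])
T=tool(get_state());print(T.round(3))
E
```

```text
rim [0.5827 0.0319 0.0378] 1.4
FL [ 0.5159 -0.165   0.1038] 1.5
FR [ 0.5409 -0.2774  0.1023] 2.3
RR [ 0.6947 -0.2455  0.099 ] 1.3
RL [ 0.6683 -0.1331  0.1035] 2.0
chR [ 0.4298 -0.294   0.1395] 3.0
chL [ 0.4079 -0.1952  0.1224] 1.5
pad [ 0.5266 -0.3607  0.0791] 0.6
279 205 279.08489388264667 207.5405742821473
277 254 277.07007575757575 260.4876893939394
yaws 11.755244570042285 12.897379360411671 0.15637258298043594 0.11537148669504511
[ 0.60493802 -0.20524762  0.10216667] [0.27537015 0.61565024 0.24104559]
[[ 0.408 -0.001 -0.913  0.275]
 [ 0.913 -0.002  0.408  0.616]
 [-0.002 -1.     0.     0.241]
 [ 0.     0.     0.     1.   ]]
```

D rim measures (0.583, 0.032, 0.038), which matches the 38 mm height. Lid size is 156x115 mm, yaw is about 12.3°, and the pad is at z 0.080. Everything agrees with the text. Next: rise, go forward, cross over to the loupe, and turn the jaws to lie along box y.

```bash
python3 -m inch '[{"y":-40},{"y":-40},{"y":-40},{"x":17,"z":-38},{"x":17,"z":-38}]'
python3 -m inch '[{"x":17,"z":-38},{"x":17,"z":-38},{"x":17,"z":-38},{"x":17,"z":-38},{"x":-34,"z":-19.4}]'
python3 -m inch '[{"x":-34,"z":-19.4},{"x":-34,"z":-19.4},{"x":-34,"z":-19.4},{"x":-34,"z":-19.4},{"x":-34,"z":-19.4}]'
python3 -m inch '[{"x":-34,"z":-19.4},{"x":-34,"z":-19.4},{"x":-34,"z":-19.4},{"x":-34,"z":-19.4},{"x":-34,"z":-19.4}]'
python3 -m inch '[{"x":-34,"z":-19.4},{"x":-34,"z":-19.4},{"x":-34,"z":-19.4},{"x":-34,"z":-19.4},{}]'
```

```text
validation failed for argument at $[0]...
validation failed for argument at $[0]...
validation failed for argument at $[0]...
validation failed for argument at $[0]...
validation failed for argument at $[0]...
```

```bash
for i in 1 2 3 4; do python3 -m inch '[{"ay":0.12},{"ay":0.12},{"ay":0.12},{"ay":0.12},{"ay":0.12}]' | tail -c 300; done; python3 -m inch '[{"ay":0.105},{},{}]'
python3 - <<'E'
from h import *
s=get_state();print(tool(s).round(3),s["qpos"].round(2))
c=cam("wrist");save("w1",c["img"],1.25)
import pickle;pickle.dump(c,open("w1.pkl","wb"))
print(proj(c,[.583,.032,.038]),proj(c,[.583,.032,0]))
E
```

```text
[[ 0.408 -0.001 -0.913  0.275]
 [ 0.913 -0.002  0.408  0.616]
 [-0.002 -1.     0.     0.241]
 [ 0.     0.     0.     1.   ]] [ 1.    0.29  1.58  0.    1.28 -0.15]
(np.float64(79.77259477436701), np.float64(476.3741610379693)) (np.float64(96.0134547149384), np.float64(451.1832855672754))validation failed for argument at $[0]...
validation failed for argument at $[0]...
validation failed for argument at $[0]...
validation failed for argument at $[0]...
validation failed for argument at $[0]...
```

View pics/w1.png

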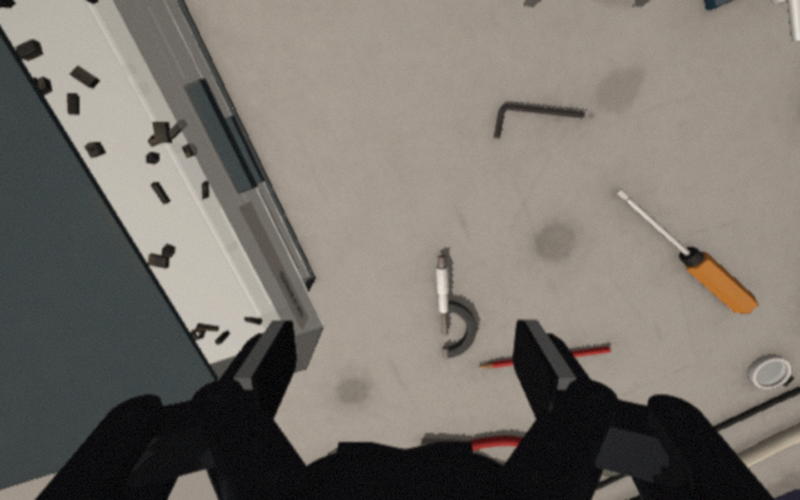

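The refusal means every key is needed. The arm has not moved: the wrist picture shows only the start area, with a drawer unit at left. Retrying with full rows.

```bash
python3 -m inch '[{"ax":0,"ay":0,"az":0,"x":0,"y":-40,"z":0,"hand":-1},{"ax":0,"ay":0,"az":0,"x":0,"y":-40,"z":0,"hand":-1},{"ax":0,"ay":0,"az":0,"x":0,"y":-40,"z":0,"hand":-1},{"ax":0,"ay":0,"az":0,"x":17,"y":0,"z":-38,"hand":-1},{"ax":0,"ay":0,"az":0,"x":17,"y":0,"z":-38,"hand":-1}]'
python3 -m inch '[{"ax":0,"ay":0,"az":0,"x":17,"y":0,"z":-38,"hand":-1},{"ax":0,"ay":0,"az":0,"x":17,"y":0,"z":-38,"hand":-1},{"ax":0,"ay":0,"az":0,"x":17,"y":0,"z":-38,"hand":-1},{"ax":0,"ay":0,"az":0,"x":17,"y":0,"z":-38,"hand":-1},{"ax":0,"ay":0,"az":0,"x":0,"y":0,"z":0,"hand":-1}]'
```

```text
time: 0.57
eef_pos: [0.3585, 0.6178, 0.3687]
tcp_rot: [-0.591, -0.389, 0.383, 0.594]
contact_force: [1.1, 0.0, -0.7]
opening: 1.003
time: 0.98
eef_pos: [0.5334, 0.6131, 0.3564]
tcp_rot: [0.596, 0.381, -0.384, -0.593]
contact_force: [0.5, -0.5, -1.6]
opening: 1.003
```

```bash
for i in 1 2 3; do python3 -m inch '[{"ax":0,"ay":0,"az":0,"x":-34,"y":0,"z":-18.9,"hand":-1},{"ax":0,"ay":0,"az":0,"x":-34,"y":0,"z":-18.9,"hand":-1},{"ax":0,"ay":0,"az":0,"x":-34,"y":0,"z":-18.9,"hand":-1},{"ax":0,"ay":0,"az":0,"x":-34,"y":0,"z":-18.9,"hand":-1},{"ax":0,"ay":0,"az":0,"x":-34,"y":0,"z":-18.9,"hand":-1}]' | sed -n 2p; done
for i in 1 2 3 4; do python3 -m inch '[{"ax":0,"ay":0.12,"az":0,"x":0,"y":0,"z":0,"hand":-1},{"ax":0,"ay":0.12,"az":0,"x":0,"y":0,"z":0,"hand":-1},{"ax":0,"ay":0.12,"az":0,"x":0,"y":0,"z":0,"hand":-1},{"ax":0,"ay":0.12,"az":0,"x":0,"y":0,"z":0,"hand":-1},{"ax":0,"ay":0.12,"az":0,"x":0,"y":0,"z":0,"hand":-1}]' | sed -n 2p; done
python3 -m inch '[{"ax":0,"ay":0.105,"az":0,"x":0,"y":40,"z":0,"hand":-1},{"ax":0,"ay":0,"az":0,"x":0,"y":40,"z":0,"hand":-1},{"ax":0,"ay":0,"az":0,"x":0,"y":40,"z":0,"hand":-1},{"ax":0,"ay":0,"az":0,"x":0,"y":40,"z":0,"hand":-1},{"ax":0,"ay":0,"az":0,"x":0,"y":0,"z":0,"hand":-1}]'
python3 - <<'E'
from h import *
s=get_state();print(tool(s).round(3),s["qpos"].round(2))
c=cam("wrist");save("w2",c["img"],1)
import pickle;pickle.dump(c,open("w2.pkl","wb"))
print(proj(c,[.583,.032,.038]),proj(c,[.583,.032,0]))
E
```

```text
eef_pos: [0.542, 0.4205, 0.3615]
eef_pos: [0.5586, 0.2267, 0.3619]
eef_pos: [0.5755, 0.033, 0.362]
eef_pos: [0.5757, 0.0346, 0.3618]
eef_pos: [0.5757, 0.0348, 0.3618]
eef_pos: [0.5757, 0.0348, 0.3618]
eef_pos: [0.5757, 0.0348, 0.3618]
time: 4.32
eef_pos: [0.5698, 0.0354, 0.1919]
tcp_rot: [0.554, -0.449, 0.438, -0.547]
contact_force: [-0.6, 0.0, -1.5]
opening: 1.001
[[ 0.214 -0.019  0.977  0.57 ]
 [-0.977  0.002  0.214  0.035]
 [-0.006 -1.    -0.018  0.192]
 [ 0.     0.     0.     1.   ]] [-0.12  0.12  1.87 -0.    1.17  1.24]
(np.float64(330.6028721420288), np.float64(168.7828769086746)) (np.float64(330.0279821069525), np.float64(160.21399465970168))
```

View pics/w2.png

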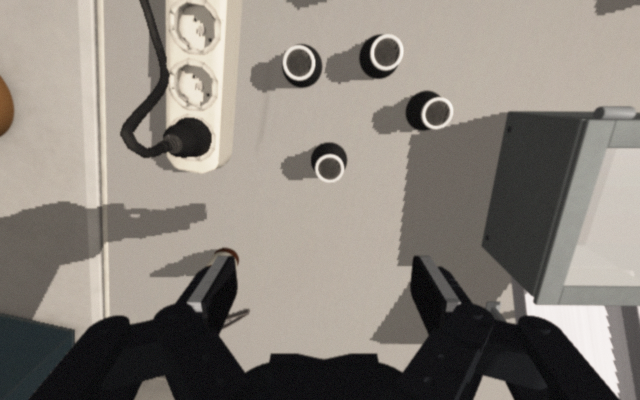

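The rim is seen at (330,168) against a predicted (331,169), so the position is confirmed by three views. The bottle and neighbours are clear of the fingers. Descend part way.

```bash
python3 -m inch '[{"ax":0,"ay":0,"az":0,"x":4,"y":30,"z":6,"hand":-1},{"ax":0,"ay":0,"az":0,"x":0,"y":30,"z":0,"hand":-1},{"ax":0,"ay":0,"az":0,"x":0,"y":20,"z":0,"hand":-1},{"ax":0,"ay":0,"az":0,"x":0,"y":0,"z":0,"hand":-1},{"ax":0,"ay":0,"az":0,"x":0,"y":0,"z":0,"hand":-1}]'
python3 - <<'E'
from h import *
T=tool(get_state());print(T.round(4)); print(T[:3,:3].T@(np.array([.583,.032,.016])-T[:3,3])*1000)
E
```

```text
time: 4.78
eef_pos: [0.5838, 0.032, 0.1243]
tcp_rot: [-0.551, 0.443, -0.444, 0.551]
contact_force: [0.7, -0.4, -0.0]
opening: 1.0
[[ 2.142e-01  1.800e-03  9.768e-01  5.838e-01]
 [-9.768e-01 -2.000e-04  2.142e-01  3.200e-02]
 [ 6.000e-04 -1.000e+00  1.700e-03  1.243e-01]
 [ 0.000e+00  0.000e+00  0.000e+00  1.000e+00]]
[ -0.21246307 108.34379607  -0.96660086]
```

```bash
python3 -m inch '[{"ax":0,"ay":0,"az":0,"x":0,"y":36,"z":-1,"hand":-1},{"ax":0,"ay":0,"az":0,"x":0,"y":36,"z":0,"hand":-1},{"ax":0,"ay":0,"az":0,"x":0,"y":24,"z":0,"hand":-1},{"ax":0,"ay":0,"az":0,"x":0,"y":12,"z":0,"hand":-1},{"ax":0,"ay":0,"az":0,"x":0,"y":0,"z":0,"hand":-1}]'
for i in 1 2 3; do python3 -m inch '[{"ax":0,"ay":0,"az":0,"x":0,"y":0,"z":0,"hand":1},{"ax":0,"ay":0,"az":0,"x":0,"y":0,"z":0,"hand":1},{"ax":0,"ay":0,"az":0,"x":0,"y":0,"z":0,"hand":1},{"ax":0,"ay":0,"az":0,"x":0,"y":0,"z":0,"hand":1}]' 30; done
```

```text
time: 5.2
eef_pos: [0.5818, 0.0319, 0.0142]
tcp_rot: [0.551, -0.444, 0.443, -0.551]
contact_force: [-0.5, -0.7, -0.4]
opening: 0.997
time: 5.53
eef_pos: [0.5833, 0.0318, 0.0166]
tcp_rot: [-0.55, 0.442, -0.444, 0.552]
contact_force: [0.2, 0.9, 0.2]
opening: 0.45
time: 5.87
eef_pos: [0.5833, 0.0318, 0.0168]
tcp_rot: [-0.55, 0.442, -0.444, 0.552]
contact_force: [-1.2, 0.9, 6.8]
opening: 0.403
time: 6.2
eef_pos: [0.5833, 0.0317, 0.0168]
tcp_rot: [-0.55, 0.442, -0.444, 0.552]
contact_force: [-1.3, -0.1, 5.7]
opening: 0.401
```

```bash
python3 -m inch '[{"ax":0,"ay":0,"az":0,"x":0,"y":-20,"z":0,"hand":1},{"ax":0,"ay":0,"az":0,"x":0,"y":-38,"z":0,"hand":1},{"ax":0,"ay":0,"az":0,"x":0,"y":-38,"z":0,"hand":1},{"ax":0,"ay":0,"az":0,"x":0,"y":-38,"z":0,"hand":1},{"ax":0,"ay":0,"az":0,"x":0,"y":-38,"z":0,"hand":1}]'
python3 -m inch '[{"ax":0,"ay":0,"az":0,"x":0,"y":0,"z":0,"hand":1},{"ax":0,"ay":0,"az":0,"x":0,"y":0,"z":0,"hand":1}]'
python3 - <<'E'
from h import *
T=tool(get_state());print(T.round(4)); print(T[:3,:3].T@(np.array([.519,-.2236,.19])-T[:3,3])*1000)
c=cam("wrist");print(np.array(c["T_tool_cam"]).round(3));save("w3",c["img"])
E
```

```text
time: 6.62
eef_pos: [0.5813, 0.032, 0.1886]
tcp_rot: [-0.551, 0.443, -0.443, 0.551]
contact_force: [0.9, -0.9, -0.4]
opening: 0.405
time: 6.78
eef_pos: [0.5837, 0.0317, 0.1908]
tcp_rot: [-0.549, 0.441, -0.446, 0.553]
contact_force: [-0.3, 0.3, -1.2]
opening: 0.401
[[ 0.2143  0.0083  0.9767  0.5837]
 [-0.9768 -0.001   0.2143  0.0317]
 [ 0.0028 -1.      0.0079  0.1908]
 [ 0.      0.      0.      1.    ]]
[ 235.54128599    0.56369563 -117.9164755 ]
[[ 1.     0.     0.     0.   ]
 [-0.    -0.316  0.949 -0.131]
 [ 0.    -0.949 -0.316  0.08 ]
 [ 0.     0.     0.     1.   ]]
```

View pics/w3.png

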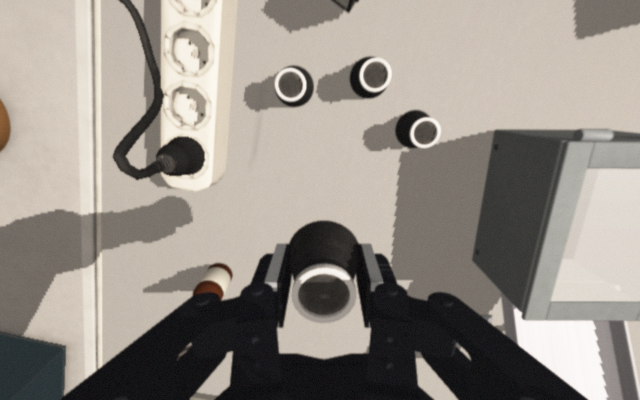

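The loupe is held upright between the pads at (323,265). Now carry it over to the chute and tilt 30°.

```bash
python3 -m inch '[{"ax":0,"ay":0,"az":0,"x":24,"y":0,"z":-12,"hand":1},{"ax":0,"ay":0,"az":0,"x":35,"y":0,"z":-17.5,"hand":1},{"ax":0,"ay":0,"az":0,"x":35,"y":0,"z":-17.5,"hand":1},{"ax":0,"ay":0,"az":0,"x":35,"y":0,"z":-17.5,"hand":1},{"ax":0,"ay":0,"az":0,"x":35,"y":0,"z":-17.5,"hand":1}]'
python3 -m inch '[{"ax":0,"ay":0,"az":0,"x":35,"y":0,"z":-18,"hand":1},{"ax":0,"ay":0,"az":0,"x":24,"y":0,"z":-12,"hand":1},{"ax":0,"ay":0,"az":0,"x":12,"y":0,"z":-6,"hand":1},{"ax":0,"ay":0,"az":0,"x":0,"y":0,"z":0,"hand":1}]'
python3 -m inch '[{"ax":-0.104,"ay":0,"az":0,"x":0,"y":0,"z":0,"hand":1},{"ax":-0.105,"ay":0,"az":0,"x":0,"y":0,"z":0,"hand":1},{"ax":-0.105,"ay":0,"az":0,"x":0,"y":0,"z":0,"hand":1},{"ax":-0.105,"ay":0,"az":0,"x":0,"y":0,"z":0,"hand":1},{"ax":-0.105,"ay":0,"az":0,"x":0,"y":0,"z":0,"hand":1}]'
python3 -m inch '[{"ax":0,"ay":0,"az":0,"x":0,"y":0,"z":0,"hand":1},{"ax":0,"ay":0,"az":0,"x":0,"y":0,"z":0,"hand":1}]'
python3 - <<'E'
from h import *
s=get_state();T=tool(s);print(T.round(4),s["qpos"].round(2)); print(T[:3,:3].T@(np.array([.519,-.2236,.153])-T[:3,3])*1000)
C={n:cam(n) for n in("top","scene")}
a=cv2.resize(C["top"]["img"][130:310,300:460],None,fx=2.5,fy=2.5);b=cv2.resize(C["scene"]["img"][90:270,280:440],None,fx=2.5,fy=2.5)
save("m1",np.hstack([a,b]))
E
```

```text
time: 7.25
eef_pos: [0.5346, -0.1465, 0.1836]
tcp_rot: [0.551, -0.445, 0.441, -0.551]
contact_force: [0.3, 0.4, -0.7]
opening: 0.404
time: 7.58
eef_pos: [0.515, -0.2248, 0.1841]
tcp_rot: [0.55, -0.446, 0.443, -0.55]
contact_force: [-0.3, 0.5, -0.9]
opening: 0.402
time: 8.0
eef_pos: [0.517, -0.2211, 0.1857]
tcp_rot: [0.676, -0.543, 0.311, -0.388]
contact_force: [0.5, -0.2, -0.9]
opening: 0.398
time: 8.17
eef_pos: [0.5169, -0.2209, 0.1839]
tcp_rot: [0.675, -0.543, 0.311, -0.39]
contact_force: [0.1, 0.2, -0.7]
opening: 0.399
[[ 0.2166 -0.4901  0.8443  0.5169]
 [-0.9763 -0.106   0.1889 -0.2209]
 [-0.0031 -0.8652 -0.5014  0.1839]
 [ 0.      0.      0.      1.    ]] [-0.45  0.34  1.68 -0.31  1.55  0.98]
[ 3.1956567  25.98355525 16.79583051]
```

View pics/m1.png

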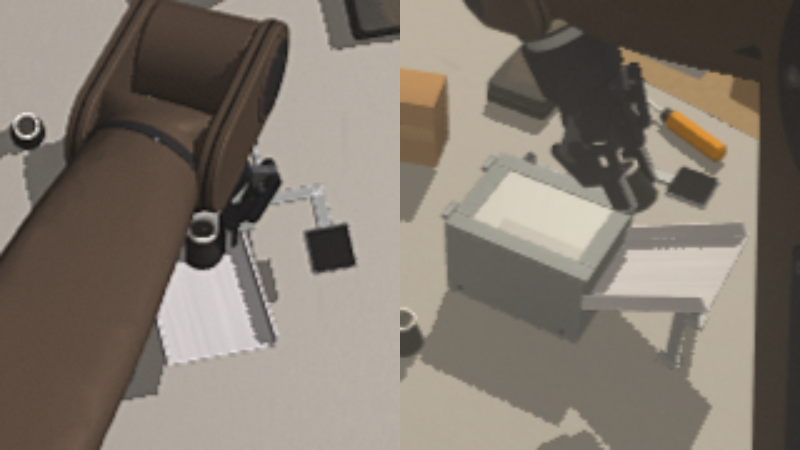

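The loupe hangs above the chute's lower part, tilted, with the lid shut and the pad free. Lower along the chute normal in small steps, watching the force.

```bash
python3 -m inch '[{"ax":0,"ay":0,"az":0,"x":3,"y":10,"z":17,"hand":1},{"ax":0,"ay":0,"az":0,"x":0,"y":25,"z":0,"hand":1},{"ax":0,"ay":0,"az":0,"x":0,"y":25,"z":0,"hand":1},{"ax":0,"ay":0,"az":0,"x":0,"y":16,"z":0,"hand":1},{"ax":0,"ay":0,"az":0,"x":0,"y":0,"z":0,"hand":1}]'
python3 -m inch '[{"ax":0,"ay":0,"az":0,"x":0,"y":4,"z":0,"hand":1},{"ax":0,"ay":0,"az":0,"x":0,"y":2,"z":0,"hand":1},{"ax":0,"ay":0,"az":0,"x":0,"y":0,"z":0,"hand":1},{"ax":0,"ay":0,"az":0,"x":0,"y":0,"z":0,"hand":1}]'
python3 - <<'E'
from h import *
s=get_state();T=tool(s);print(T[:3,3],s["contact_force"]); 
o=np.array([.605,-.205,0]);a=np.radians(12.35);Rb=np.array([[np.cos(a),-np.sin(a),0],[np.sin(a),np.cos(a),0],[0,0,1]])
b=Rb.T@(T[:3,3]+T[:3,1]*.0166-o);print("base in box",b*1e3,"gap",((b[2]-.087)*.866+(b[0]+.135)*.5)*1e3)
C={n:cam(n) for n in("top","scene")}
a=cv2.resize(C["top"]["img"][130:310,300:460],None,fx=2.5,fy=2.5);b=cv2.resize(C["scene"]["img"][90:270,280:440],None,fx=2.5,fy=2.5)
save("m2",np.hstack([a,b]))
E
```

```text
time: 8.68
eef_pos: [0.4909, -0.2298, 0.1091]
tcp_rot: [0.674, -0.545, 0.311, -0.389]
contact_force: [0.1, -0.5, -0.4]
opening: 0.405
time: 9.02
eef_pos: [0.4926, -0.2318, 0.1082]
tcp_rot: [0.675, -0.542, 0.315, -0.39]
contact_force: [-0.2, 0.2, -0.9]
opening: 0.403
[ 0.49260891 -0.23181978  0.10817396] [-0.15906045  0.22519354 -0.86718815]
base in box [-123.79917563   -2.18889988   93.78217834] gap 11.473778625853237
```

View pics/m2.png

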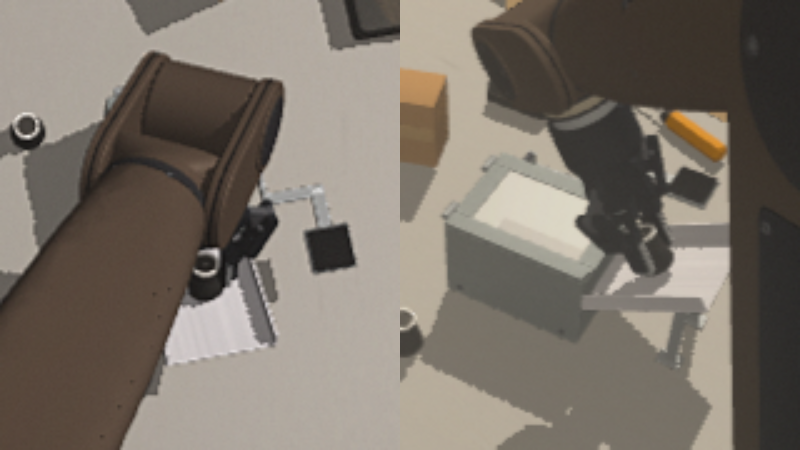

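Pictures agree: the loupe is inside the chute just above the surface. The computed gap is about 11 mm.

```bash
python3 -m inch '[{"ax":0,"ay":0,"az":0,"x":0,"y":3,"z":0,"hand":1},{"ax":0,"ay":0,"az":0,"x":0,"y":3,"z":0,"hand":1},{"ax":0,"ay":0,"az":0,"x":0,"y":2,"z":0,"hand":1},{"ax":0,"ay":0,"az":0,"x":0,"y":0,"z":0,"hand":1},{"ax":0,"ay":0,"az":0,"x":0,"y":0,"z":0,"hand":1}]'
python3 -m inch '[{"ax":0,"ay":0,"az":0,"x":0,"y":1,"z":0,"hand":1},{"ax":0,"ay":0,"az":0,"x":0,"y":1,"z":0,"hand":1},{"ax":0,"ay":0,"az":0,"x":0,"y":0,"z":0,"hand":1},{"ax":0,"ay":0,"az":0,"x":0,"y":0,"z":0,"hand":1}]'
```

```text
time: 9.53
eef_pos: [0.4878, -0.2323, 0.1]
tcp_rot: [0.675, -0.543, 0.313, -0.389]
contact_force: [0.3, 0.7, 1.8]
opening: 0.404
time: 9.87
eef_pos: [0.488, -0.2326, 0.0998]
tcp_rot: [0.675, -0.542, 0.314, -0.39]
contact_force: [3.0, 1.5, 6.5]
opening: 0.401
```

Contact of 7 N lies along the chute normal, so the loupe is seated. Release with a partial opening to stay inside the rims.

```bash
python3 -m inch '[{"ax":0,"ay":0,"az":0,"x":0,"y":-1,"z":0,"hand":0.1},{"ax":0,"ay":0,"az":0,"x":0,"y":0,"z":0,"hand":-0.1},{"ax":0,"ay":0,"az":0,"x":0,"y":0,"z":0,"hand":-0.25},{"ax":0,"ay":0,"az":0,"x":0,"y":0,"z":0,"hand":-0.25},{"ax":0,"ay":0,"az":0,"x":0,"y":0,"z":0,"hand":-0.25}]'
python3 -m inch '[{"ax":0,"ay":0,"az":0,"x":0,"y":0,"z":0,"hand":-0.25},{"ax":0,"ay":0,"az":0,"x":0,"y":0,"z":0,"hand":-0.25},{"ax":0,"ay":0,"az":0,"x":0,"y":0,"z":0,"hand":-0.25},{"ax":0,"ay":0,"az":0,"x":0,"y":0,"z":0,"hand":-0.25}]'
python3 - <<'E'
from h import *
C={n:cam(n) for n in("wrist","scene")}
b=cv2.resize(C["scene"]["img"][110:260,330:440],None,fx=2.67,fy=2.67)
save("m3",np.hstack([cv2.resize(C["wrist"]["img"],(500,400)),b[:400,:294]]))
E
```

```text
time: 10.28
eef_pos: [0.4869, -0.2324, 0.0986]
tcp_rot: [0.675, -0.543, 0.313, -0.389]
contact_force: [-0.7, 0.0, -0.5]
opening: 0.623
time: 10.62
eef_pos: [0.4872, -0.2324, 0.099]
tcp_rot: [0.675, -0.543, 0.313, -0.389]
contact_force: [0.8, 0.6, 0.2]
opening: 0.621
```

View pics/m3.png

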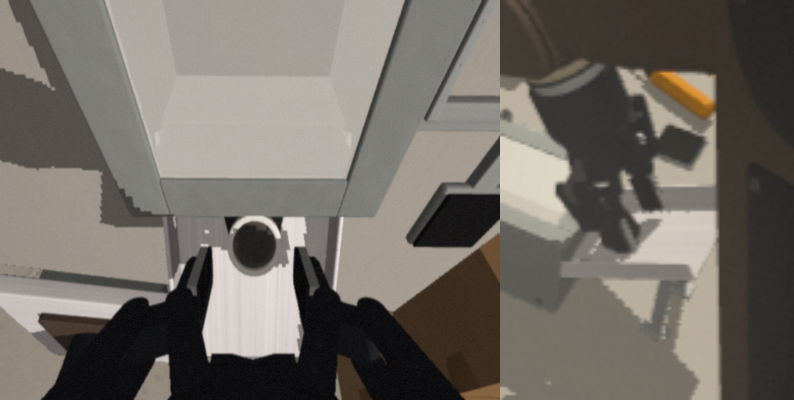

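The loupe slid down and rests upright against the shut lid, wrist view (253,240), clear of the fingers. Retreat, straighten, and close the fingers.

```bash
python3 -m inch '[{"ax":0,"ay":0,"az":0,"x":0,"y":-15,"z":0,"hand":-0.25},{"ax":0,"ay":0,"az":0,"x":0,"y":-25,"z":0,"hand":-0.25},{"ax":0,"ay":0,"az":0,"x":0,"y":-35,"z":0,"hand":-0.25},{"ax":0,"ay":0,"az":0,"x":0,"y":-35,"z":0,"hand":-0.25},{"ax":0,"ay":0,"az":0,"x":0,"y":0,"z":0,"hand":-0.25}]'
python3 -m inch '[{"ax":0.104,"ay":0,"az":0,"x":0,"y":0,"z":0,"hand":1},{"ax":0.105,"ay":0,"az":0,"x":0,"y":0,"z":0,"hand":1},{"ax":0.105,"ay":0,"az":0,"x":0,"y":0,"z":0,"hand":1},{"ax":0.105,"ay":0,"az":0,"x":0,"y":0,"z":0,"hand":1},{"ax":0.105,"ay":0,"az":0,"x":0,"y":0,"z":0,"hand":1}]'
python3 -m inch '[{"ax":0,"ay":0,"az":0,"x":0,"y":0,"z":0,"hand":1},{"ax":0,"ay":0,"az":0,"x":0,"y":0,"z":0,"hand":1},{"ax":0,"ay":0,"az":0,"x":0,"y":0,"z":0,"hand":1},{"ax":0,"ay":0,"az":0,"x":0,"y":0,"z":0,"hand":1}]'
python3 - <<'E'
from h import *
T=tool(get_state());print(T.round(4)); print(T[:3,:3].T@(np.array([.5275,-.360,.15])-T[:3,3])*1000)
E
```

```text
time: 11.13
eef_pos: [0.546, -0.2216, 0.2018]
tcp_rot: [0.675, -0.539, 0.319, -0.391]
contact_force: [0.5, -0.4, 1.3]
opening: 0.622
time: 11.55
eef_pos: [0.5414, -0.2208, 0.1951]
tcp_rot: [-0.55, 0.441, -0.445, 0.552]
contact_force: [-0.5, -0.4, -0.7]
opening: 0.003
time: 11.88
eef_pos: [0.5416, -0.2206, 0.1942]
tcp_rot: [0.551, -0.443, 0.443, -0.551]
contact_force: [-0.8, -0.5, -0.2]
opening: 0.0
[[ 2.147e-01 -1.100e-03  9.767e-01  5.416e-01]
 [-9.767e-01 -3.000e-04  2.147e-01 -2.206e-01]
 [ 0.000e+00 -1.000e+00 -1.100e-03  1.942e-01]
 [ 0.000e+00  0.000e+00  0.000e+00  1.000e+00]]
[133.1642633   44.27944275 -43.66499342]
```

```bash
python3 -m inch '[{"ax":0,"ay":0,"az":0,"x":33,"y":0,"z":-11,"hand":1},{"ax":0,"ay":0,"az":0,"x":34,"y":0,"z":-11,"hand":1},{"ax":0,"ay":0,"az":0,"x":34,"y":0,"z":-11,"hand":1},{"ax":0,"ay":0,"az":0,"x":32,"y":0,"z":-10.5,"hand":1},{"ax":0,"ay":0,"az":0,"x":0,"y":20,"z":0,"hand":1}]'
python3 -m inch '[{"ax":0,"ay":0,"az":0,"x":0,"y":24,"z":0,"hand":1},{"ax":0,"ay":0,"az":0,"x":0,"y":24,"z":0,"hand":1},{"ax":0,"ay":0,"az":0,"x":0,"y":16,"z":0,"hand":1},{"ax":0,"ay":0,"az":0,"x":0,"y":0,"z":0,"hand":1},{"ax":0,"ay":0,"az":0,"x":0,"y":0,"z":0,"hand":1}]'
python3 - <<'E'
from h import *
C={n:cam(n) for n in("top","scene","wrist")}
a=cv2.resize(C["top"]["img"][150:290,320:460],(330,330));b=cv2.resize(C["scene"]["img"][100:240,300:440],(330,330))
w=cv2.resize(C["wrist"]["img"],(528,330))
print(get_state()["eef_pos"],[proj(C["wrist"],[.5265,-.36,.081])])
save("m4",np.hstack([a,b])); save("m4w",w)
g=C["wrist"]["img"]; print(g.shape)
E
```

```text
time: 12.3
eef_pos: [0.5289, -0.3674, 0.1789]
tcp_rot: [0.551, -0.44, 0.448, -0.549]
contact_force: [0.2, 0.1, -0.5]
opening: 0.002
time: 12.72
eef_pos: [0.527, -0.3592, 0.1087]
tcp_rot: [0.551, -0.444, 0.442, -0.551]
contact_force: [0.0, -0.4, -0.1]
opening: 0.002
[ 0.52829549 -0.36057167  0.11219141] [(np.float64(321.682577613137), np.float64(242.99250161312662))]
(400, 640, 3)
```

View pics/m4.png

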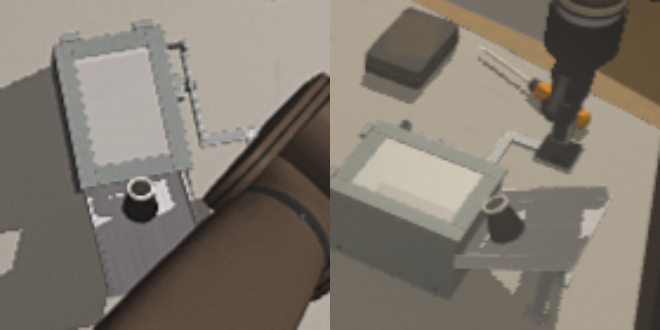

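The fingertips are right over the pad, scene crop (557,150), and the loupe leans against the shut lid. Press down and watch the force.

```bash
python3 -m inch '[{"ax":0,"ay":0,"az":0,"x":0,"y":6,"z":0,"hand":1},{"ax":0,"ay":0,"az":0,"x":0,"y":6,"z":0,"hand":1},{"ax":0,"ay":0,"az":0,"x":0,"y":6,"z":0,"hand":1},{"ax":0,"ay":0,"az":0,"x":0,"y":4,"z":0,"hand":1},{"ax":0,"ay":0,"az":0,"x":0,"y":4,"z":0,"hand":1}]'
python3 -m inch '[{"ax":0,"ay":0,"az":0,"x":0,"y":4,"z":0.5,"hand":1},{"ax":0,"ay":0,"az":0,"x":0,"y":4,"z":0.5,"hand":1},{"ax":0,"ay":0,"az":0,"x":0,"y":4,"z":0.5,"hand":1},{"ax":0,"ay":0,"az":0,"x":0,"y":4,"z":0.5,"hand":1},{"ax":0,"ay":0,"az":0,"x":0,"y":4,"z":1,"hand":1}]'
python3 -m inch '[{"ax":0,"ay":0,"az":0,"x":0,"y":4,"z":1,"hand":1},{"ax":0,"ay":0,"az":0,"x":0,"y":3,"z":1,"hand":1},{"ax":0,"ay":0,"az":0,"x":0,"y":0,"z":0,"hand":1},{"ax":0,"ay":0,"az":0,"x":0,"y":0,"z":0,"hand":1},{"ax":0,"ay":0,"az":0,"x":0,"y":0,"z":0,"hand":1}]'
python3 -m inch '[{"ax":0,"ay":0,"az":0,"x":0,"y":0,"z":0,"hand":1},{"ax":0,"ay":0,"az":0,"x":0,"y":0,"z":0,"hand":1},{"ax":0,"ay":0,"az":0,"x":0,"y":0,"z":0,"hand":1},{"ax":0,"ay":0,"az":0,"x":0,"y":0,"z":0,"hand":1},{"ax":0,"ay":0,"az":0,"x":0,"y":0,"z":0,"hand":1}]'
python3 - <<'E'
from h import *
C={n:cam(n) for n in("top","scene")}
a=cv2.resize(C["top"]["img"][130:290,300:460],(400,400));b=cv2.resize(C["scene"]["img"][80:240,280:440],(400,400))
save("m5",np.hstack([a,b]))
E
```

```text
time: 13.28
eef_pos: [0.5271, -0.3601, 0.0847]
tcp_rot: [0.551, -0.443, 0.443, -0.551]
contact_force: [-1.2, 1.9, 5.8]
opening: 0.004
time: 13.7
eef_pos: [0.5292, -0.3596, 0.0641]
tcp_rot: [0.552, -0.444, 0.443, -0.55]
contact_force: [-5.1, -2.1, 4.1]
opening: 0.0
time: 14.12
eef_pos: [0.5311, -0.3591, 0.057]
tcp_rot: [0.551, -0.444, 0.443, -0.551]
contact_force: [-5.3, -1.7, 3.6]
opening: -0.002
time: 14.53
eef_pos: [0.5311, -0.359, 0.0571]
tcp_rot: [0.551, -0.444, 0.443, -0.551]
contact_force: [-4.9, -1.8, 3.9]
opening: -0.001
```

```bash
python3 - <<'E'
from h import *
c=cam("scene");g=c["img"].max(2);w=g[165:215,340:400];print((w<60).sum())
m=(g[90:230,280:440]<60).astype(np.uint8);n,l,st,ce=cv2.connectedComponentsWithStats(m)
for i in range(1,n):
    if st[i,4]>15: print(st[i],ce[i].round(0)+[280,90])
i=np.array([cv2.imread("pics/m4.png")[:,330:,:].max(2)])[0];print("before dark",(i[170:250,130:220]<60).sum()/2.357**2)
E
```

```text
359
[102   0  19  24 368] [391. 101.]
[ 120    0   40  140 1976] [429. 147.]
[105  29  34  55 766] [399. 142.]
[106  78  16  11  63] [393. 175.]
[ 36  88  47  29 505] [339. 190.]
before dark 6.660127741250076
```

```bash
python3 - <<'E'
from h import *
C={n:cam(n) for n in("top","scene","wrist")}
a=cv2.resize(C["top"]["img"][130:290,300:460],(300,300));b=cv2.resize(C["scene"]["img"][80:240,280:440],(500,500))
w=cv2.resize(C["wrist"]["img"],(300,200))
save("m6",np.hstack([np.vstack([a,w]),b]))
E
```

```text
(no output)
```

View pics/m6.png

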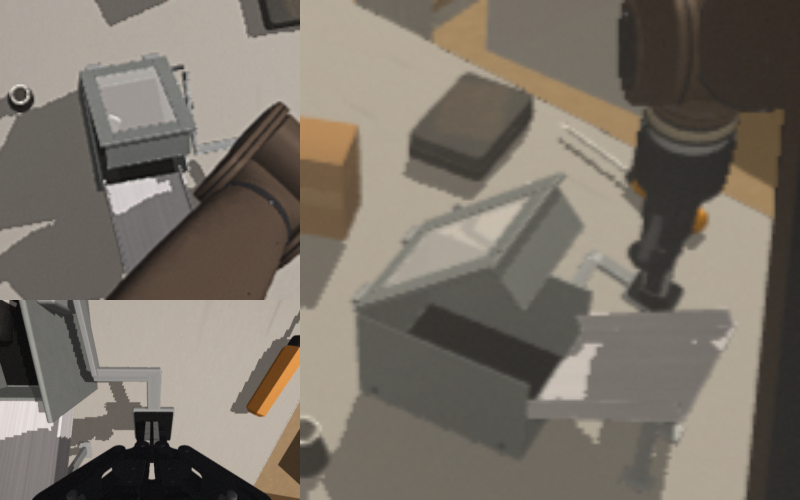

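The chute is empty and the loupe is in the box, with its white rim seen through the window at (115,122). The lid is raised. Let the lever up slowly.

```bash
for i in 1 2 3 4 5; do python3 -m inch '[{"ax":0,"ay":0,"az":0,"x":0,"y":-1,"z":-0.15,"hand":1},{"ax":0,"ay":0,"az":0,"x":0,"y":-1,"z":-0.15,"hand":1},{"ax":0,"ay":0,"az":0,"x":0,"y":-1,"z":-0.15,"hand":1},{"ax":0,"ay":0,"az":0,"x":0,"y":-1,"z":-0.15,"hand":1},{"ax":0,"ay":0,"az":0,"x":0,"y":-1,"z":-0.15,"hand":1}]'|sed -n '1,2p;4p'; done
for i in 1 2 3 4 5 6; do python3 -m inch '[{"ax":0,"ay":0,"az":0,"x":0,"y":-0.5,"z":0,"hand":1},{"ax":0,"ay":0,"az":0,"x":0,"y":-0.5,"z":0,"hand":1},{"ax":0,"ay":0,"az":0,"x":0,"y":-0.5,"z":0,"hand":1},{"ax":0,"ay":0,"az":0,"x":0,"y":-0.5,"z":0,"hand":1},{"ax":0,"ay":0,"az":0,"x":0,"y":-0.5,"z":0,"hand":1}]'|sed -n '1,2p;4p'; done
```

```text
time: 15.25
eef_pos: [0.5305, -0.3591, 0.0623]
contact_force: [-5.9, -2.2, 3.6]
time: 15.67
eef_pos: [0.5303, -0.3592, 0.0674]
contact_force: [-3.7, -1.3, 4.2]
time: 16.08
eef_pos: [0.5297, -0.3593, 0.0724]
contact_force: [-4.8, -0.5, 5.0]
time: 16.5
eef_pos: [0.5292, -0.3594, 0.0775]
contact_force: [-3.9, -1.3, 5.5]
time: 16.92
eef_pos: [0.5289, -0.3595, 0.0827]
contact_force: [-1.2, 0.0, 4.8]
time: 17.33
eef_pos: [0.5288, -0.3595, 0.085]
contact_force: [0.8, 1.3, 5.2]
time: 17.75
eef_pos: [0.5287, -0.3596, 0.0875]
contact_force: [2.4, 0.7, 4.8]
time: 18.17
eef_pos: [0.5283, -0.3597, 0.0899]
contact_force: [3.1, 0.8, 5.0]
time: 18.58
eef_pos: [0.5279, -0.3596, 0.0921]
contact_force: [3.0, 0.1, 3.8]
time: 19.0
eef_pos: [0.5273, -0.3591, 0.0937]
contact_force: [0.0, 0.2, -1.0]
time: 19.42
eef_pos: [0.5282, -0.3596, 0.0973]
contact_force: [-0.0, -1.0, 1.3]
```

Force is gone at z 0.093, so the lever is fully up. Rise clear and check the lid numerically against the first pictures.

```bash
python3 -m inch '[{"ax":0,"ay":0,"az":0,"x":0,"y":-10,"z":0,"hand":1},{"ax":0,"ay":0,"az":0,"x":0,"y":-30,"z":0,"hand":1},{"ax":0,"ay":0,"az":0,"x":0,"y":-30,"z":0,"hand":1},{"ax":0,"ay":0,"az":0,"x":20,"y":-30,"z":0,"hand":1},{"ax":0,"ay":0,"az":0,"x":35,"y":-10,"z":0,"hand":1}]'
python3 -m inch '[{"ax":0,"ay":0,"az":0,"x":35,"y":0,"z":0,"hand":1},{"ax":0,"ay":0,"az":0,"x":20,"y":0,"z":0,"hand":1},{"ax":0,"ay":0,"az":0,"x":0,"y":0,"z":0,"hand":1},{"ax":0,"ay":0,"az":0,"x":0,"y":0,"z":0,"hand":1},{"ax":0,"ay":0,"az":0,"x":0,"y":0,"z":0,"hand":1}]'
python3 - <<'E'
from h import *
import pickle
C0=pickle.load(open("c0.pkl","rb"))
c={n:cam(n) for n in("top","scene")}
tp=lambda p:(int(225+p[0]/3.4),int(150+p[1]/3.4)); sp=lambda p:(int(220+p[0]/3.6),int(145+p[1]/3.6))
R_={"top":{"lid":tp((402,30))+tp((600,280)),"bottle":tp((25,340))+tp((80,400)),"D":tp((155,160))+tp((215,220)),"ABC":tp((105,30))+tp((320,140)),"viewer":(262,128,288,152)},
"scene":{"lid":sp((280,20))+sp((560,210)),"chute":sp((490,120))+sp((710,250)),"pad":sp((600,40))+sp((680,100)),"bottle":(284,305,306,340),"ABC":sp((40,240))+sp((150,420)),"viewer":(212,208,232,234)}}
for n,d in R_.items():
    for k,(x0,y0,x1,y1) in d.items():
        a,b=[cv2.GaussianBlur(i[n]["img"][y0:y1,x0:x1],(3,3),0).astype(int) for i in(C0,c)]
        e=abs(a-b).max(2);ys,xs=np.where(e>35);print(n,k,"changed frac",round((e>35).mean(),3),(xs.min()+x0,ys.min()+y0,xs.max()+x0,ys.max()+y0) if len(xs) else "",end="; ")
        # shift of pattern along the frame edges
        print("shift",np.round(cv2.phaseCorrelate(np.float64(a.mean(2)),np.float64(b.mean(2)))[0],2))
E
```

```text
time: 19.83
eef_pos: [0.5421, -0.4127, 0.2147]
tcp_rot: [0.552, -0.44, 0.445, -0.552]
contact_force: [1.1, -1.6, 0.3]
opening: 0.001
time: 20.25
eef_pos: [0.5516, -0.4663, 0.2072]
tcp_rot: [-0.551, 0.444, -0.443, 0.551]
contact_force: [-0.8, 0.4, 0.4]
opening: -0.003
top lid changed frac 0.002 (np.int64(357), np.int64(191), np.int64(362), np.int64(193)); shift [-0.01  0.48]
top bottle changed frac 0.0 ; shift [-0.02  0.02]
top D changed frac 0.588 (np.int64(270), np.int64(200), np.int64(287), np.int64(213)); shift [ 8.49 -8.27]
top ABC changed frac 0.0 ; shift [-0.01 -0.04]
top viewer changed frac 0.0 ; shift [ 0.5  -0.02]
scene lid changed frac 0.0 ; shift [0. 0.]
scene chute changed frac 0.196 (np.int64(384), np.int64(189), np.int64(414), np.int64(210)); shift [-0.2   0.27]
scene pad changed frac 0.0 ; shift [0.04 0.04]
scene bottle changed frac 0.0 ; shift [-0.01 -0.03]
scene ABC changed frac 0.0 ; shift [-0.04  0.02]
scene viewer changed frac 0.0 ; shift [-0.01  0.45]
```

```bash
python3 - <<'E'
from h import *
c=cam("scene");print("darkest in chute",c["img"][180:213,375:415].max(2).min())
print(sign_off())
E
```

```text
darkest in chute 101
the job is handed in; nothing more can be done
None
```

The loupe is in the drop box, the lid is fully shut, and the job is handed in at about 20.3 s of the 53 s allowed.

**What I did:**
- I took the loupe nearest the base, at 0.58 m; the next nearest of the four lookalikes was 0.65 m away.
- I set it down tilted flat on the chute and let go. The pictures showed it resting upright against the shut lid.
- I pressed the lever about 35 mm with the closed fingertips, at about 4–6 N vertical and 7 N at most in all. With the lid up, the pictures showed the chute empty and the loupe inside.
- I let the lever up over about 4 s, until the force on the fingertips was gone.

**Last checks:** compared with the first pictures, the lid and lever pad are back at rest. The bottle, the viewer and the other three loupes have not moved, and the arm stands clear.

**Odd or unconfirmed:**
- The first set of move commands was refused for missing keys, before anything moved.
- The final chute comparison showed changed pixels at the upper end. I put these down to the arm's shadow, because nothing there was as dark as the loupe.
- I did not view a picture after the lid shut, since all 12 views were used. The last state was checked numerically only.

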